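Show the crown stump and close the articulator

TASK

Show a colleague the bite over the tooth that is to be crowned. In the open articulator, point at the lone ground-down stump in the lower plaster jaw: bring the fingertips straight above it, about a finger's breadth clear, and stay there for at least two full seconds without touching the jaw. Then, without gripping it, gently push the upper arm over and down with the fingers until the articulator is fully closed, and draw back; leave the other things on the bench where they are.

Things in the scene. Friction and masses are not known exactly. Their poses are not given: they have to be found in the camera images.
- articulator: Dental articulator: aluminium frame holding a lower and an upper plaster jaw; fixed to the bench. Origin on the bench under its middle; z up, +x to its hinge posts, -x to its front, y along the hinge axis. It stands about sideways: hinge to the robot's left, front to the right. Foot plate 165 x 105 mm. Posts at x +60, y +-50 mm, 116 mm high, carry the hinge axis at (60, 0, 105) mm.
- lower_jaw: Lower plaster jaw on the articulator's base (same origin and axes as the articulator): a horseshoe of cream stone teeth 64 mm wide, from x -49 to +4 mm, the tops of its teeth about 74 mm above the bench, front teeth at -x. Not to be touched.
- stump: Section of the lower jaw, 20 x 12 mm, with the lone ground-down tooth: a tapered round stump, 9.6 mm wide at the foot, 6 mm at the top, of the same cream stone, with a gap of 6 to 7 mm before and behind it. It is on one side or the other of the jaw (articulator x -18 mm, y +22 or -22 mm). Origin under its middle, 58 mm above the bench. Not to be touched.
- stump_top (a point): Top of the stump, 73 mm above the bench: the thing to point at.
- molars: Section of the lower jaw across from the stump, at the mirrored place, with two full molar teeth, tops at 74 mm. Origin under its middle, 58 mm above the bench. Not to be touched.
- upper_arm (a joint): Opening of the upper arm about the hinge axis, rad: 0 fully closed (pin on the small round table at the front), 2.35 the limit; starts thrown back at 1.95 to 2.25. Opening lifts the front end up and over the hinge to the articulator's +x. The damped hinge stays where it is left above about 0.75 rad; pushed below about 0.5 rad the arm sinks slowly shut by its own weight. Pushing takes 1 to 5 N.
- hinge (a point): Middle of the hinge axis, 105 mm above the bench. The upper arm is a flat bar, plaster jaw on its inner side. Its flat outer side lies 25 mm off the hinge axis (on top, 130 mm above the bench, when closed) and is 28 mm wide from 75 to 126 mm along the arm from the hinge axis; a screw head, radius 7 mm, 5 mm proud, is centred at 76 mm.
- bar_end (a point): Middle of the free end's outer edge, 150 mm along the arm from the hinge axis and 29 mm off it; 200 to 235 mm above the bench with the arm thrown back. From 126 to 150 mm the arm carries the pin clamp, 28 mm wide, 4 mm proud of the flat outer side; the pin's top, radius 3.5 mm, is at 138 mm, 10.5 mm proud of it.
- spare_cast: A loose lower plaster jaw of another case, 64 x 54 x 30 mm, lying on the bench on the left; it too has a stump, but is not part of the job. Origin under its middle.
- wax_knife: Slim wax knife 150 mm long with a wooden handle, lying near the articulator on the robot's side. Leave it.
- brush: Slim brush 170 mm long, lying on the right. Leave it.
- bowl: Dark rubber mixing bowl, 120 mm wide, 62 mm high, far left. Leave it.
- jar: White lidded jar, 54 mm wide, 55 mm high, beyond the articulator. Leave it.
- dish: Small white ceramic dish, 52 mm wide, 26 mm high, beyond the articulator. Leave it.
- pen_light: Metal pen light, 123 mm long, 14 mm thick, lying on the right. Leave it.

How it is judged:
By the outcome, as a careful person would: the job done as asked, in the order asked, and still so for the second after the job is handed in, with the robot touching nothing.
It also fails if it takes over 58 s, if anything falls off the work surface, if the arm or the gripper's body presses on something with over 40 N, if the wrist force passes 120 N, or if a joint passes its speed limit or range.

ROBOT

A 6-joint arm with a two-finger parallel gripper is mounted at the origin on the work surface. World frame = base frame: x ahead of the robot, y to its left, z up, the work surface at z = 0. Lengths are in m, angles in rad, forces in N, time in s.
With the tool pointing down it reaches from about 0.275 to 0.875 m from the base axis. Payload 12.5 kg.
Tool frame: the origin (TCP) lies between the finger pads, 19 mm behind the fingertips; this is the grasp point; z points along the fingers, y is the line along which they close (so a half turn about z gives the same grasp; the last joint's range is limited). The gripper opens to 85 mm and grips with 20 to 120 N. Pads are 22 mm wide; open, the fingers measure 114 mm over their backs; the gripper's body (76 mm by 85 mm) begins 54 mm behind the grasp point. The pads swing forward as they close: fully open they stand 13 mm farther back than shut.
Start: joints at [1.064, 0.351, 1.652, -0, 1.139, -0.085], TCP at [0.225, 0.502, 0.25] pointing down, gripper open.
Joint ranges: [-2.75, 2.75], [-0.79, 2.1], [0.01, 2.65], [-1.57, 4.71], [0.07, 3.14], [-2.87, 2.87]. Speed limits (rad/s): [2.22, 2.22, 2.79, 3.14, 3.14, 3.14].

INTERFACE

Orientations are given as a unit quaternion [w, x, y, z].
In Python, from rig import readout, grab_frame, robot, models gives the robot as it stands.
- The arm moves only by the tool jog_arm, never from a script. Its argument "plan" is a list of rows, each a list of 7 numbers: the turn, a rotation vector about the tool's x, y, z in degrees, then the shift along the tool's x, y, z in m, then the closure, from 0 (fully open) to 1 (shut). In form: [[ax, ay, az, x, y, z, gripper], ...]. A call has 1 to 12 rows; each row shifts and turns the commanded pose from where the row before left it, along the tool's axes as they then stand; what a row does not reach is not made up. A row lasts 1/10 s, in which the tool goes at most 50 mm and 8.59 degrees, less where a joint would pass 70% of its speed; a pose out of reach is approached as far as the arm can. A call is refused whole if a number of a shift passes 0.05 or a number of a turn 8.59, either way. A call with a gripper value outside its range is refused whole. The fingers move at their own pace and stop on an object; "grip_force" is the grip in N (left out, the last holds). Time passes only in rows, so rows that do not move let the fingers close. It gives the time, the measured TCP pose, the force, the opening and the grip force at its end, in the units of the state.
- readout.observe(): the state, without advancing time (a new reading comes with each control period).
- grab_frame(name): name is "scene" or "top" or "wrist"; returns a dict with "frame" (384x512x3 uint8, red, green, blue), "fx", "fy", "cx", "cy" (pixels), "origin" and "orientation" of the camera in the world. Camera axes: x right, y down, z forward; pixel columns grow to the right and rows downward; lengths in m; the calibration is good to about 2 mm. The wrist camera is an equidistant fisheye: a pixel r from the principal point sees the ray r / f radians off the axis. A picture is of the moment at which its call begins. There is no depth.
- robot.hand_in(): hands the job in; it is judged then, once.
Trained networks look in a picture, given as the dict that the camera call returned (one of the last four; its "shot" number tells which), for a name from the list of things; names that differ only in an ending like _2 or _b are one class to them, and where a whole thing is asked for, a point or a joint stands for the part that bears it (a point fixed in the world has none). Each returns a list of dicts, best first, with "confidence" (0 to 1); they miss things now and then, are a little off and sometimes report something else, mostly with a low value. They report only what shows in the picture. A call takes as long as a camera call.
- models.regions_of(target, picture): "mask" (384x512 bool, what is visible of it) and "bbox" ([left, top, width, height] in pixels, round what is visible of it).
- models.pinpoint(target, picture): "centre" ([column, row] in pixels: a listed point, or the origin of a listed thing).
The state is a dict: "clock": time; "q": joint angles; "joint_velocities": joint speeds; "joint_efforts": joint torques, N m; "ee_pos": TCP position; "orientation": TCP orientation; "ft_force": force on the tool from outside, world axes, zero at the start; "torque": the same for the moment, N m; "width": finger opening in m; "grasp_force": force on a finger pad.
Only numpy, scipy, OpenCV 4.12 (cv2) and the standard library are available. Lean on these libraries where they do the work, as an engineer would, in place of code of your own. Each camera call takes 0.05 s, during which the arm holds its last target. There are 200 camera calls.

## Working session

There is one attempt and no reset: what is moved stays moved. The work goes in short steps, Python scripts to look and compute and a tool call to move; the robot and the scene stay as the last step left them, time stands still between calls to the robot, and variables do not carry over. Pictures are saved under pics/ and viewed, at most 10 in all, crops included, and the job is handed in when it is done.

Besides the shell and the picture viewer there is one more tool, called after ">>>" in YAML: its name, and indented under it one key for each argument. jog_arm: Moves the arm, as the interface text tells. Its arguments: {"type":"object","properties":{"plan":{"type":"array"},"grip_force":{"type":"number"}},"required":["plan"]}

```bash
mkdir -p pics; cat > h.py <<'E'
import numpy as np, cv2
from scipy.spatial.transform import Rotation as R
from rig import readout, grab_frame, robot, models
def rot(q): return R.from_quat([q[1],q[2],q[3],q[0]])
def ray(p,uv):
    d=np.array([(uv[0]-p['cx'])/p['fx'],(uv[1]-p['cy'])/p['fy'],1.]); return rot(p['orientation']).apply(d)
def at_z(p,uv,z):
    d=ray(p,uv); o=np.array(p['origin']); return o+d*(z-o[2])/d[2]
def tri(ps,uvs):
    A=np.zeros((3,3));b=np.zeros(3)
    for p,uv in zip(ps,uvs):
        d=ray(p,uv);d/=np.linalg.norm(d);M=np.eye(3)-np.outer(d,d);A+=M;b+=M@np.array(p['origin'])
    return np.linalg.solve(A,b)
def proj(p,X):
    c=rot(p['orientation']).inv().apply(np.array(X)-p['origin']); return [p['fx']*c[0]/c[2]+p['cx'],p['fy']*c[1]/c[2]+p['cy']]
E
python3 - <<'E'
from h import *
s=readout.observe();print({k:np.round(v,3).tolist() for k,v in s.items()})
P={n:grab_frame(n) for n in("scene","top")}
for n,p in P.items(): print(n,p['origin'],p['orientation'],p['fx'])
ims=[cv2.cvtColor(P[n]['frame'],cv2.COLOR_RGB2BGR) for n in P]
H={'articulator':0,'lower_jaw':0,'stump':.058,'stump_top':.073,'molars':.058,'hinge':.105,'bar_end':None,'upper_arm':None,'spare_cast':0,'wax_knife':0.005,'jar':0,'dish':0}
for t,z in H.items():
    for n,p in P.items():
        for r in models.pinpoint(t,p)[:2]:
            print(t,n,round(r['confidence'],2),np.round(r['centre'],1),np.round(at_z(p,r['centre'],z),3) if z is not None else '')
for n,im in zip(P,ims): cv2.imwrite(f'pics/{n}0.png',cv2.resize(im,(800,600),interpolation=cv2.INTER_CUBIC))
E
```

```text
{'clock': 0.0, 'q': [1.064, 0.351, 1.652, -0.0, 1.139, -0.085], 'joint_velocities': [0.0, 0.002, -0.002, -0.0, -0.001, -0.001], 'joint_efforts': [0.001, -50.608, -29.14, 0.0, 0.004, 0.0], 'ee_pos': [0.225, 0.502, 0.249], 'orientation': [-0.0, 0.209, 0.978, -0.001], 'ft_force': [0.146, 0.196, -0.816], 'torque': [0.025, 0.002, -0.006], 'grasp_force': 0.0, 'width': 0.086}
scene [ 1.47629536 -0.36946687  1.01631521] [-0.33315148  0.77107088  0.49550632 -0.22120868] 482.739226468575
top [0.33111033 0.02536415 1.14824769] [ 0.06877547 -0.66949841  0.73557662 -0.07725829] 441.3497754751154
articulator scene 0.87 [250.3 196.8] [0.493 0.054 0.   ]
articulator top 0.59 [239.8 214.5] [0.504 0.04  0.   ]
lower_jaw scene 0.53 [252.7 199.6] [0.508 0.055 0.   ]
lower_jaw top 0.56 [238. 212.] [0.511 0.044 0.   ]
stump scene 0.42 [248.  189.8] [0.519 0.036 0.058]
stump top 0.39 [245.6 203.2] [0.522 0.022 0.058]
stump_top scene 0.59 [243.9 191. ] [0.534 0.017 0.073]
stump_top top 0.39 [242.7 198.9] [0.531 0.028 0.073]
molars scene 0.37 [243. 178.] [0.465 0.043 0.058]
molars scene 0.23 [239.3 236. ] [ 0.675 -0.058  0.058]
molars top 0.55 [240.2 222.1] [0.476 0.04  0.058]
hinge scene 0.97 [270.  169.9] [0.515 0.109 0.105]
hinge top 0.79 [205.9 204.6] [0.52  0.117 0.105]
bar_end scene 0.74 [308.2 135.5] 
bar_end scene 0.51 [239.7 176.4] 
bar_end top 0.93 [157.4 190.5] 
bar_end top 0.17 [244.1 203.4] Traceback (most recent call last):
  File "<stdin>", line 9, in <module>
ValueError: it knows: articulator, bar_end, bowl, brush, dish, hinge, jar, lower_jaw, molars, pen_light, spare_cast, stump, stump_top, wax_knife
```

```bash
python3 - <<'E'
from h import *
P={n:grab_frame(n) for n in("scene","top")}
U={}
for t in ['articulator','lower_jaw','stump','stump_top','molars','hinge','bar_end']:
    U[t]=[models.pinpoint(t,p)[0]['centre'] for p in P.values()]
    print(t,np.round(U[t],1).tolist(),np.round(tri(list(P.values()),U[t]),4))
crop={'scene':(160,80,200,150),'top':(120,140,200,150)}
for n,p in P.items():
    im=cv2.cvtColor(p['frame'],cv2.COLOR_RGB2BGR)
    cv2.imwrite(f'pics/{n}_full.png',im)
    x,y,w,h=crop[n]; cv2.imwrite(f'pics/{n}_crop.png',cv2.resize(im[y:y+h,x:x+w],(800,600),interpolation=cv2.INTER_CUBIC))
cv2.imwrite('pics/both.png',cv2.resize(np.hstack([cv2.imread('pics/scene_full.png'),cv2.imread('pics/top_full.png')]),(800,300),interpolation=cv2.INTER_AREA))
for t,z in {'spare_cast':0,'wax_knife':.005,'jar':0,'dish':0,'bowl':0}.items():
    for n,p in P.items():
        for r in models.pinpoint(t,p)[:1]: print(t,n,round(r['confidence'],2),np.round(at_z(p,r['centre'],z),3))
E
```

```text
articulator [[252.8, 196.9], [236.0, 215.6]] [0.5024 0.0536 0.0069]
lower_jaw [[250.1, 200.0], [239.7, 214.8]] [ 5.046e-01  4.370e-02 -2.000e-04]
stump [[244.2, 191.1], [244.1, 203.0]] [0.5223 0.0241 0.06  ]
stump_top [[251.4, 198.0], [238.9, 215.2]] [0.5034 0.0471 0.0056]
molars [[140.9, 262.4], [240.9, 224.3]] [ 0.4881 -0.134  -0.1386]
hinge [[268.9, 166.7], [208.1, 204.3]] [0.5162 0.1077 0.1189]
bar_end [[304.0, 133.9], [159.3, 191.4]] [0.5364 0.2031 0.2191]
spare_cast scene 0.81 [0.424 0.335 0.   ]
spare_cast top 0.75 [0.426 0.335 0.   ]
wax_knife scene 0.61 [0.407 0.065 0.005]
wax_knife top 0.63 [0.409 0.063 0.005]
jar scene 0.8 [0.628 0.055 0.   ]
jar top 0.77 [0.64  0.049 0.   ]
dish scene 0.82 [ 0.604 -0.04   0.   ]
dish top 0.67 [ 0.616 -0.046  0.   ]
bowl scene 0.83 [0.711 0.412 0.   ]
bowl top 0.78 [0.715 0.418 0.   ]
```

View pics/scene_crop.png

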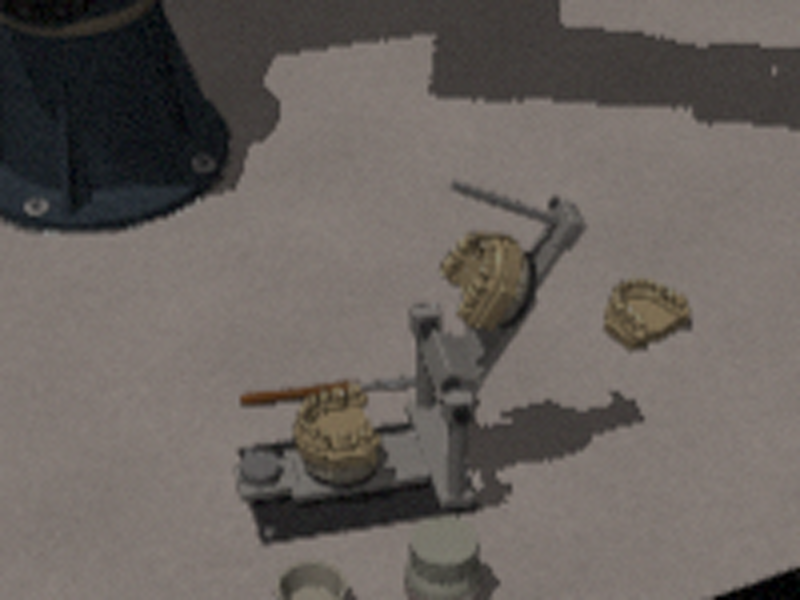

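View pics/top_crop.png

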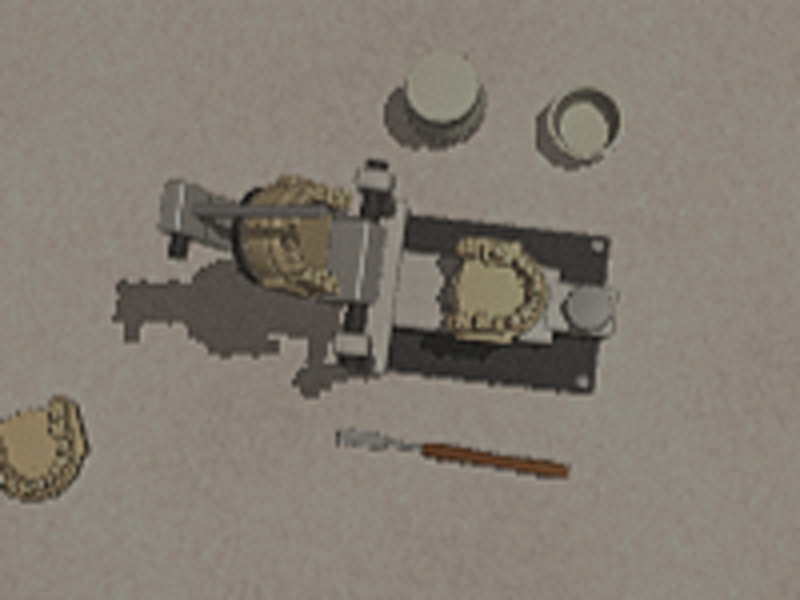

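View pics/both.png

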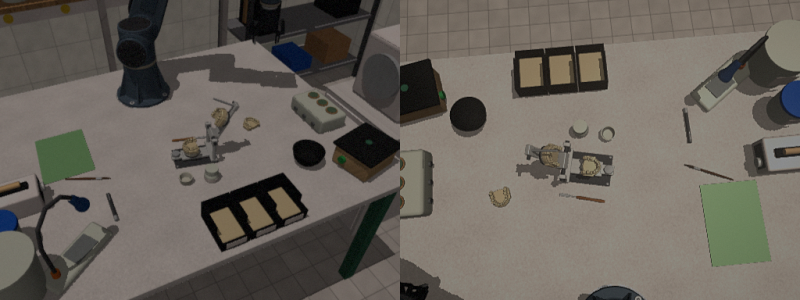

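The top crop shows the articulator with its hinge to the left. The post caps are at crop (375,178) and (353,347), the foot-plate screws at (598,246) and (584,381), and the jaw around (500,290). The stump's side can't be made out at this resolution, so I'll fit the pose and take a closer look with the wrist camera.

```bash
cat >> h.py <<'E'
def wray(p,uv):
    v=np.array([(uv[0]-p['cx'])/p['fx'],(uv[1]-p['cy'])/p['fy']]); th=np.hypot(*v)
    d=np.array([*(v/th*np.sin(th)),np.cos(th)]) if th>1e-9 else np.array([0,0,1.]); return rot(p['orientation']).apply(d)
def wat_z(p,uv,z):
    d=wray(p,uv); o=np.array(p['origin']); return o+d*(z-o[2])/d[2]
def wproj(p,X):
    c=rot(p['orientation']).inv().apply(np.array(X)-p['origin']); r=np.hypot(c[0],c[1]); th=np.arctan2(r,c[2])
    return [p['fx']*th*c[0]/r+p['cx'],p['fy']*th*c[1]/r+p['cy']]
E
python3 - <<'E'
from h import *
from scipy.optimize import least_squares
P={n:grab_frame(n) for n in("scene","top","wrist")}
S,T=P['scene'],P['top']
ob=[(T,(120+375/4,140+178/4),(60,-50,116)),(T,(120+353/4,140+347/4),(60,50,116)),
(S,(160+427/4,80+312/4),(60,50,116)),(S,(160+457/4,80+392/4),(60,-50,116))]
def W(v,X):
    c,s=np.cos(v[2]),np.sin(v[2]); X=np.array(X)/1000.
    return [v[0]+c*X[0]-s*X[1],v[1]+s*X[0]+c*X[1],X[2]]
f=lambda v:np.ravel([np.array(proj(p,W(v,X)))-uv for p,uv,X in ob])
r=least_squares(f,[.5,.05,1.57]);v=r.x;print(v,np.degrees(v[2]),r.fun.round(1))
for n,p in P.items():
    if n!='wrist':
        for s in(1,-1): print(n,'stump',s,np.round(proj(p,W(v,(-18,22*s,73))),1),np.round(W(v,(-18,22*s,73)),4))
        print('table',np.round(proj(p,W(v,(-70,0,40))),1), 'hinge',W(v,(60,0,105)))
p=P['wrist'];print(p['origin'],p['orientation'],p['fx'],p['cx'],p['cy'])
print(rot(p['orientation']).as_matrix().round(2), rot(readout.observe()['orientation']).as_matrix().round(2))
E
```

```text
[0.5032774  0.04718022 1.36090377] 77.97404215613007 [-0.7 -0.  -0.9 -0.9 -1.4 -1.2 -0.7  0.5]
scene stump 1 [241.8 177.7] [0.478  0.0342 0.073 ]
scene stump -1 [244.8 187.4] [0.521 0.025 0.073]
table [226.3 193.4] hinge [np.float64(0.5157786908377431), np.float64(0.1058634151077383), np.float64(0.105)]
top stump 1 [242.2 220.3] [0.478  0.0342 0.073 ]
top stump -1 [244.3 202.8] [0.521 0.025 0.073]
table [263.9 215.9] hinge [np.float64(0.5157786908377431), np.float64(0.1058634151077383), np.float64(0.105)]
[0.16124509 0.53180461 0.37448468] [0.11839959 0.83079995 0.53836952 0.07688457] 297.3186396354542 254.3151413892885 194.20204373511413
[[ 0.41  0.88  0.26]
 [ 0.91 -0.39 -0.11]
 [ 0.    0.28 -0.96]] [[-0.91  0.41 -0.  ]
 [ 0.41  0.91 -0.  ]
 [-0.   -0.   -1.  ]]
```

>>> jog_arm:
  plan:
    - [0, 0, -6.1, 0, 0, -0.025, 1]
    - [0, 0, -6.1, 0, 0, -0.025, 1]
    - [0, 0, 0, -0.025, -0.03, 0, 1]
    - [0, 0, 0, -0.025, -0.03, 0, 1]
    - [0, 0, 0, -0.025, -0.03, 0, 1]
    - [0, 0, 0, -0.025, -0.03, 0, 1]
    - [0, 0, 0, -0.025, -0.03, 0, 1]
    - [0, 0, 0, -0.025, -0.03, 0, 1]
    - [0, 0, 0, -0.025, -0.03, 0, 1]
    - [0, 0, 0, -0.025, -0.03, 0, 1]
    - [0, 0, 0, -0.025, -0.03, 0, 1]
    - [0, 0, 0, -0.025, -0.03, 0, 1]
  grip_force: 40

```text
clock: 3.45
ee_pos: [0.408, 0.155, 0.3002]
orientation: [0.0, 0.104, 0.995, 0.0]
ft_force: [-0.3, 0.3, 0.8]
width: -0.0001
grasp_force: 0.0
```

>>> jog_arm:
  plan:
    - [0, 0, 0, -0.025, -0.028, 0.01, 1]
    - [0, 0, 0, -0.025, -0.028, 0.01, 1]
    - [0, 0, 0, -0.025, -0.028, 0.01, 1]
    - [0, 0, 0, -0.025, -0.028, 0.01, 1]
    - [0, 0, 0, -0.025, -0.028, 0.01, 1]
    - [0, 0, 0, 0, 0, 0, 1]
    - [0, 0, 0, 0, 0, 0, 1]

```text
clock: 4.15
ee_pos: [0.5007, -0.0068, 0.2497]
orientation: [-0.0, 0.105, 0.994, 0.0]
ft_force: [-0.3, 0.3, -0.1]
width: 0.0001
grasp_force: 0.0
```

```bash
python3 - <<'E'
from h import *
p=grab_frame('wrist'); print(readout.observe()['ee_pos'])
for t,z in {'stump_top':.073,'stump':.058,'molars':.058,'hinge':.105,'lower_jaw':0,'articulator':0}.items():
    for r in models.pinpoint(t,p)[:2]: print(t,round(r['confidence'],2),np.round(r['centre'],1),np.round(wat_z(p,r['centre'],z),4))
for n,X in {'A+22':(.478,.0342,.073),'B-22':(.521,.025,.073)}.items(): print(n,np.round(wproj(p,X),1))
im=cv2.cvtColor(p['frame'],cv2.COLOR_RGB2BGR); cv2.imwrite('pics/wrist1_raw.png',im)
u,v=np.mean([wproj(p,(.478,.0342,.073)),wproj(p,(.521,.025,.073))],axis=0).astype(int)
x,y=np.clip(u-80,0,352),np.clip(v-60,0,264); print('crop',x,y)
cv2.imwrite('pics/wrist1.png',cv2.resize(im[y:y+120,x:x+160],(800,600),interpolation=cv2.INTER_CUBIC))
E
```

```text
[ 0.50052756 -0.00611026  0.25004381]
stump_top 0.47 [289.8 192.3] [0.5235 0.0281 0.073 ]
stump_top 0.37 [501.2 234.4] [0.6543 0.3355 0.073 ]
stump 0.78 [288.3 190.6] [0.5258 0.0277 0.058 ]
molars 0.58 [290.6 148.9] [0.4806 0.0386 0.058 ]
molars 0.48 [503.6 236.9] [0.6718 0.3588 0.058 ]
hinge 0.62 [370.4 181.9] [0.5201 0.107  0.105 ]
lower_jaw 0.9 [296.8 160. ] [0.5051 0.0493 0.    ]
articulator 0.97 [290.6 156.8] [0.4995 0.0422 0.    ]
articulator 0.37 [289.  193.5] [0.547  0.0314 0.    ]
A+22 [287.7 149.2]
B-22 [286.6 190.6]
crop 207 109
```

View pics/wrist1.png

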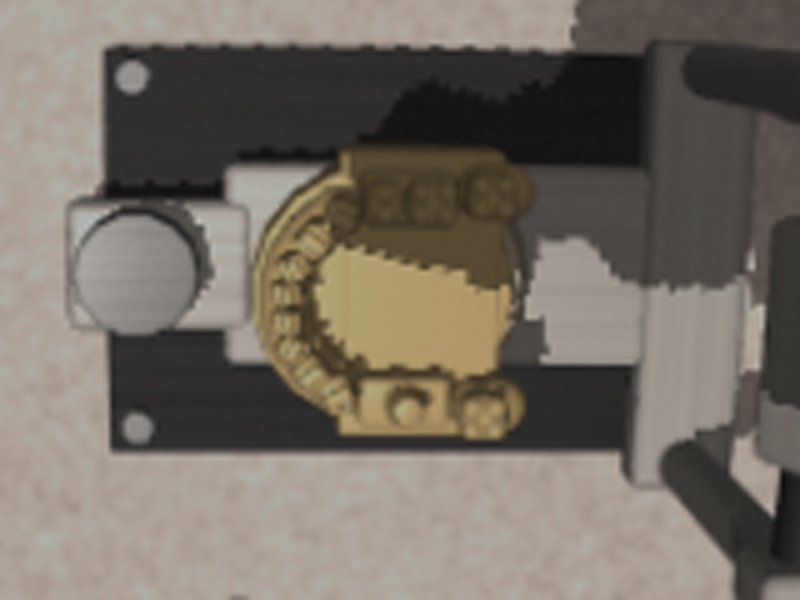

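The close-up shows the lone stump at crop (408,403), full (288.6,189.6). It is on the far row (articulator y −22), at about (0.521, 0.0265). The arm is aligned with the articulator and the plate edges are level. Moving above the stump now.

>>> jog_arm:
  plan:
    - [0, 0, 0, -0.004, 0.012, 0.025, 1]
    - [0, 0, 0, -0.004, 0.012, 0.025, 1]
    - [0, 0, 0, -0.0053, 0.0121, 0.025, 1]
    - [0, 0, 0, 0, 0, 0.025, 1]
    - [0, 0, 0, 0, 0, 0.02, 1]
    - [0, 0, 0, 0, 0, 0.012, 1]
    - [0, 0, 0, 0, 0, 0.005, 1]
    - [0, 0, 0, 0, 0, 0.002, 1]
    - [0, 0, 0, 0, 0, 0, 1]
    - [0, 0, 0, 0, 0, 0, 1]

```text
clock: 5.5
ee_pos: [0.5217, 0.0261, 0.1118]
orientation: [0.001, 0.104, 0.995, 0.0]
ft_force: [0.2, -0.9, -0.4]
width: 0.0001
grasp_force: 0.0
```

```bash
python3 - <<'E'
from h import *
o=readout.observe();print(o['ee_pos'],o['ft_force'])
p=grab_frame('wrist')
e=np.array(o['ee_pos']);print('tip px',wproj(p,e+rot(o['orientation']).apply([0,0,.019])))
for t,z in {'stump_top':.073,'stump':.058,'articulator':0,'hinge':.105}.items():
    for r in models.pinpoint(t,p)[:1]: print(t,round(r['confidence'],2),np.round(r['centre'],1),np.round(wat_z(p,r['centre'],z),4))
im=cv2.cvtColor(p['frame'],cv2.COLOR_RGB2BGR)
u,v=map(int,wproj(p,(.521,.0265,.073)));print(u,v)
x,y=np.clip(u-100,0,312),np.clip(v-75,0,234); print('crop',x,y)
cv2.imwrite('pics/wrist2.png',cv2.resize(im[y:y+150,x:x+200],(800,600),interpolation=cv2.INTER_CUBIC))
E
```

```text
[0.5216938  0.02611541 0.11180074] [ 0.23732899 -0.8971444  -0.41652868]
tip px [np.float64(251.98950976615106), np.float64(245.49561708659803)]
stump_top 0.73 [252.7 231.7] [0.5223 0.0263 0.073 ]
stump 0.89 [255.9 224.3] [0.524 0.028 0.058]
articulator 0.58 [271.6 169.3] [0.5029 0.0457 0.    ]
hinge 0.6 [403.3 216.3] [0.518  0.1067 0.105 ]
252 229
crop 152 154
```

View pics/wrist2.png

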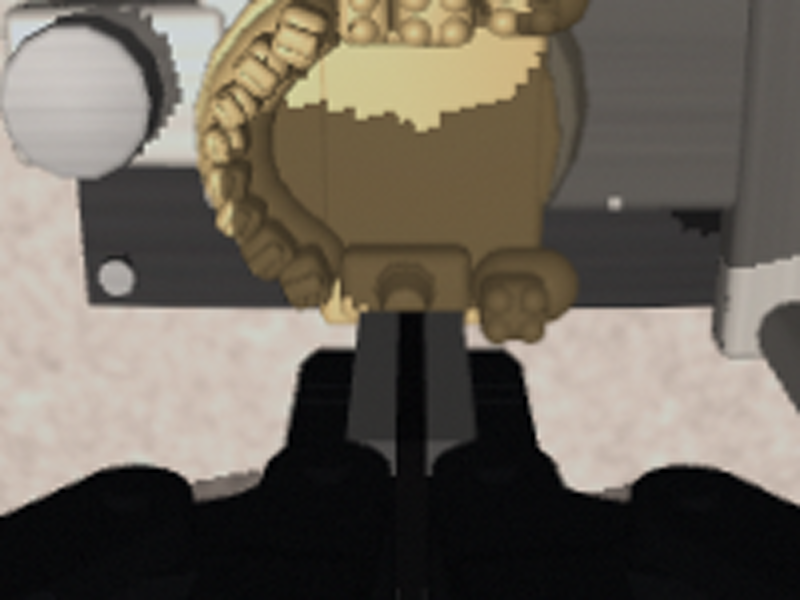

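The fingertips (grey pads) sit in the stump's column, crop x about 405. I'll lower 3 mm and hold.

>>> jog_arm:
  plan:
    - [0, 0, 0, 0, 0, 0.003, 1]
    - [0, 0, 0, 0, 0, 0, 1]
    - [0, 0, 0, 0, 0, 0, 1]
    - [0, 0, 0, 0, 0, 0, 1]
    - [0, 0, 0, 0, 0, 0, 1]
    - [0, 0, 0, 0, 0, 0, 1]
    - [0, 0, 0, 0, 0, 0, 1]
    - [0, 0, 0, 0, 0, 0, 1]
    - [0, 0, 0, 0, 0, 0, 1]
    - [0, 0, 0, 0, 0, 0, 1]
    - [0, 0, 0, 0, 0, 0, 1]
    - [0, 0, 0, 0, 0, 0, 1]

```text
clock: 6.95
ee_pos: [0.5212, 0.0262, 0.108]
orientation: [-0.0, 0.104, 0.995, -0.0]
ft_force: [0.5, 0.5, -0.5]
width: -0.0002
grasp_force: 0.0
```

>>> jog_arm:
  plan:
    - [0, 0, 0, 0, 0, 0, 1]
    - [0, 0, 0, 0, 0, 0, 1]
    - [0, 0, 0, 0, 0, 0, 1]
    - [0, 0, 0, 0, 0, 0, 1]
    - [0, 0, 0, 0, 0, 0, 1]
    - [0, 0, 0, 0, 0, 0, 1]
    - [0, 0, 0, 0, 0, 0, 1]
    - [0, 0, 0, 0, 0, 0, 1]
    - [0, 0, 0, 0, 0, 0, 1]
    - [0, 0, 0, 0, 0, 0, 1]
    - [0, 0, 0, 0, 0, 0, 1]
    - [0, 0, 0, 0, 0, 0, 1]

```text
clock: 8.15
ee_pos: [0.5212, 0.0262, 0.108]
orientation: [-0.0, 0.104, 0.995, -0.0]
ft_force: [0.5, -0.1, 0.4]
width: -0.0001
grasp_force: 0.0
```

>>> jog_arm:
  plan:
    - [0, 0, 0, 0, 0, 0, 1]
    - [0, 0, 0, 0, 0, 0, 1]
    - [0, 0, 0, 0, 0, 0, 1]
    - [0, 0, 0, 0, 0, 0, 1]
    - [0, 0, 0, 0, 0, 0, 1]

```text
clock: 8.65
ee_pos: [0.5213, 0.0262, 0.108]
orientation: [-0.0, 0.104, 0.995, -0.0]
ft_force: [0.2, 0.2, 0.7]
width: 0.0005
grasp_force: 0.0
```

>>> jog_arm:
  plan:
    - [0, 0, 0, 0, 0, -0.03, 1]
    - [0, 0, 0, 0, 0, -0.04, 1]
    - [0, 0, 0, 0, 0, -0.04, 1]
    - [0, 0, 0, 0, 0, -0.04, 1]
    - [0, 0, 0, 0, 0, -0.04, 1]
    - [0, 0, 0, 0, 0, -0.04, 1]
    - [0, 0, 0, 0.0055, 0.04, 0, 1]
    - [0, 0, 0, 0.0055, 0.04, 0, 1]
    - [0, 0, 0, 0.0055, 0.04, 0, 1]
    - [0, 0, 0, 0.0055, 0.04, 0, 1]
    - [0, 0, 0, 0, 0.04, 0, 1]
    - [0, 0, 0, 0, 0.018, 0, 1]

```text
clock: 9.85
ee_pos: [0.5448, 0.2467, 0.3377]
orientation: [-0.0, 0.103, 0.995, 0.0]
ft_force: [0.1, -0.6, -0.3]
width: 0.0
grasp_force: 0.0
```

```bash
cat >> h.py <<'E'
O=np.array([.5034,.0485]); PSI=np.radians(78)
def art(X):
    d=np.array(X[:2])-O; c,s=np.cos(PSI),np.sin(PSI); return np.round(np.array([c*d[0]+s*d[1],-s*d[0]+c*d[1],X[2]])*1000,1)
def bar(show=None):
    ps=[grab_frame('scene'),grab_frame('top')]; us=[]
    for p in ps:
        r=models.pinpoint('bar_end',p); print([(round(q['confidence'],2),np.round(q['centre'],1).tolist()) for q in r[:2]]); us.append(r[0]['centre'] if r else None)
    if all(u is not None for u in us):
        X=art(tri(ps,us)); print('bar_end art',X,'theta',round(np.arctan2(X[2]-105,-(X[0]-60))-np.arctan2(29,150),2))
    return ps
E
python3 - <<'E'
from h import *
o=readout.observe();print('tcp art',art(o['ee_pos']),o['ft_force']); ps=bar()
X=.5034,.0485
E
```

```text
tcp art [202.5   0.7 337.7] [ 0.14058698 -0.61463072 -0.32410395]
[(0.93, [306.9, 135.8])]
[(0.68, [160.1, 189.5]), (0.29, [394.5, 223.3])]
bar_end art [161.5  -5.9 215. ] theta 2.13
```

>>> jog_arm:
  plan:
    - [0, 0, 0, -0.003, 0, 0.04, 1]
    - [0, 0, 0, 0, 0, 0.04, 1]
    - [0, 0, 0, 0, 0, 0.03, 1]
    - [0, 0, 0, 0, 0, 0.016, 1]
    - [0, 0, 0, 0, -0.005, 0, 1]
    - [0, 0, 0, 0, -0.005, 0, 1]
    - [0, 0, 0, 0, -0.005, 0, 1]
    - [0, 0, 0, 0, -0.003, 0, 1]
    - [0, 0, 0, 0, -0.003, 0, 1]
    - [0, 0, 0, 0, -0.003, 0, 1]
    - [0, 0, 0, 0, -0.003, 0, 1]
    - [0, 0, 0, 0, -0.003, 0, 1]

```text
clock: 11.25
ee_pos: [0.542, 0.2149, 0.2127]
orientation: [0.001, 0.104, 0.995, 0.001]
ft_force: [0.1, 12.0, 9.6]
width: -0.0001
grasp_force: 6.0
```

```bash
python3 - <<'E'
from h import *
o=readout.observe();print('tcp art',art(o['ee_pos']),o['ft_force']); ps=bar()
p=ps[1];im=cv2.cvtColor(p['frame'],cv2.COLOR_RGB2BGR)[140:290,100:300]
q=ps[0];im2=cv2.cvtColor(q['frame'],cv2.COLOR_RGB2BGR)[70:220,220:420]
cv2.imwrite('pics/push1.png',cv2.resize(np.hstack([im,im2]),(800,300),interpolation=cv2.INTER_CUBIC))
E
```

```text
tcp art [170.8  -3.2 212.7] [ 0.0913669  11.99871641  9.62389696]
[(0.74, [306.8, 134.0])]
[(0.69, [238.9, 213.8]), (0.65, [241.5, 202.2])]
bar_end art [ 70.4   2.9 226.4] theta 1.47
```

View pics/push1.png

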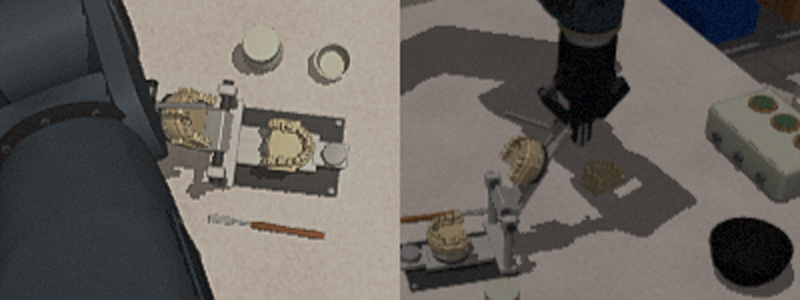

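It touches the bar end with the finger's thicker section, so there is a sloping contact and an upward force. I'll back off, raise, and push along the arc with the slim tips.

>>> jog_arm:
  plan:
    - [0, 0, 0, 0, 0.006, 0, 1]
    - [0, 0, 0, 0, 0, -0.012, 1]
    - [0, 0, 0, 0, 0, 0, 1]
    - [0, 0, 0, 0, -0.006, 0, 1]
    - [0, 0, 0, 0, -0.005, 0, 1]
    - [0, 0, 0, 0, -0.005, -0.002, 1]
    - [0, 0, 0, 0, -0.005, -0.002, 1]
    - [0, 0, 0, 0, -0.005, -0.003, 1]

```text
clock: 12.25
ee_pos: [0.5389, 0.1962, 0.2336]
orientation: [0.003, 0.104, 0.995, 0.003]
ft_force: [1.4, 14.8, 16.1]
width: -0.0
grasp_force: 9.7
```

```bash
python3 - <<'E'
from h import *
o=readout.observe();print('tcp art',art(o['ee_pos']),o['ft_force']); ps=bar()
E
```

```text
tcp art [151.8  -4.  233.6] [ 1.38566465 14.83576492 16.12730686]
[(0.93, [298.7, 133.0])]
[]
```

>>> jog_arm:
  plan:
    - [0, 0, 0, 0, 0.006, 0, 1]
    - [0, 0, 0, 0, 0, 0, 1]
    - [0, 0, 0, 0, -0.004, 0, 1]
    - [0, 0, 0, 0, -0.004, -0.001, 1]
    - [0, 0, 0, 0, -0.005, -0.004, 1]
    - [0, 0, 0, 0, -0.005, -0.003, 1]
    - [0, 0, 0, 0, -0.005, -0.003, 1]

```text
clock: 13.15
ee_pos: [0.5337, 0.1771, 0.2418]
orientation: [-0.0, 0.104, 0.995, -0.0]
ft_force: [0.7, 2.7, -2.3]
width: -0.0002
grasp_force: 1.0
```

```bash
python3 - <<'E'
from h import *
o=readout.observe();print('tcp art',art(o['ee_pos']),o['ft_force'],o['torque']); ps=bar()
q=ps[0];im=cv2.cvtColor(q['frame'],cv2.COLOR_RGB2BGR)[80:170,240:360]
cv2.imwrite('pics/push2.png',cv2.resize(im,(800,600),interpolation=cv2.INTER_CUBIC))
E
```

```text
tcp art [132.1  -2.9 241.8] [ 0.69330289  2.7383822  -2.34040589] [ 0.33551818 -0.10226085 -0.0356385 ]
[(0.62, [292.0, 128.2])]
[(0.61, [265.8, 169.1])]
bar_end art [ 14.6 -74.3 309.3] theta 1.16
```

View pics/push2.png

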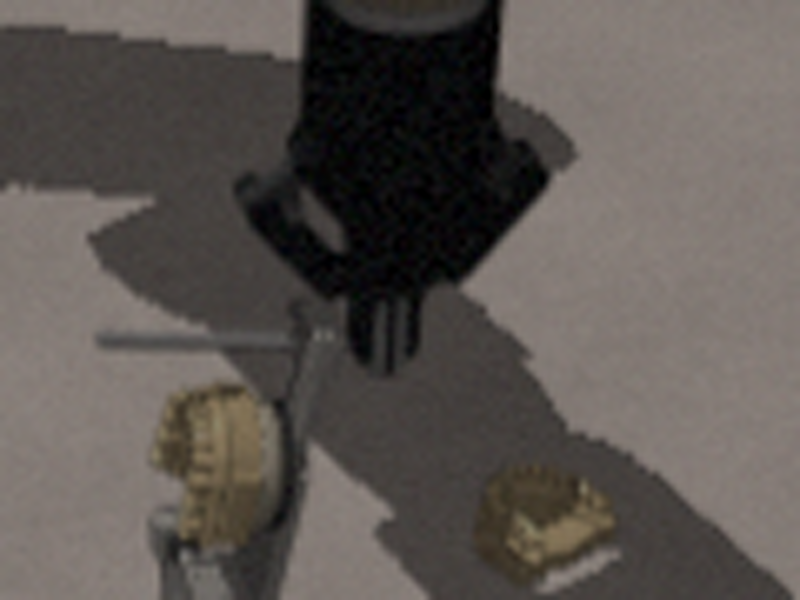

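>>> jog_arm:
  plan:
    - [0, 0, 0, 0, -0.006, -0.003, 1]
    - [0, 0, 0, 0, -0.006, -0.003, 1]
    - [0, 0, 0, 0, -0.006, -0.0022, 1]
    - [0, 0, 0, 0, -0.006, -0.002, 1]
    - [0, 0, 0, 0, -0.006, -0.0015, 1]
    - [0, 0, 0, 0, -0.006, -0.0012, 1]
    - [0, 0, 0, 0, -0.006, -0.001, 1]
    - [0, 0, 0, 0, -0.006, -0.0008, 1]

```text
clock: 14.15
ee_pos: [0.5239, 0.1303, 0.2568]
orientation: [0.0, 0.104, 0.995, 0.0]
ft_force: [1.1, 1.9, -0.6]
width: -0.0002
grasp_force: 0.8
```

```bash
python3 - <<'E'
from h import *
o=readout.observe();print('tcp art',art(o['ee_pos']),o['ft_force'])
E
```

```text
tcp art [ 84.3  -3.1 256.8] [ 1.11927088  1.9163326  -0.60090811]
```

>>> jog_arm:
  plan:
    - [0, 0, 0, 0, -0.006, -0.0005, 1]
    - [0, 0, 0, 0, -0.006, -0.0003, 1]
    - [0, 0, 0, 0, -0.006, 0, 1]
    - [0, 0, 0, 0, -0.006, 0, 1]
    - [0, 0, 0, 0, -0.006, 0.0005, 1]
    - [0, 0, 0, 0, -0.006, 0.001, 1]
    - [0, 0, 0, 0, -0.006, 0.0015, 1]
    - [0, 0, 0, 0, -0.006, 0.002, 1]
    - [0, 0, 0, 0, -0.006, 0.002, 1]
    - [0, 0, 0, 0, 0, 0, 1]

```text
clock: 15.15
ee_pos: [0.5125, 0.0773, 0.2501]
orientation: [-0.0, 0.105, 0.995, -0.0]
ft_force: [-0.7, 0.8, 0.0]
width: 0.0002
grasp_force: 0.0
```

```bash
python3 - <<'E'
from h import *
o=readout.observe();print('tcp art',art(o['ee_pos']),o['ft_force']);ps=bar()
q=ps[0];im=cv2.cvtColor(q['frame'],cv2.COLOR_RGB2BGR)[90:210,210:370]
cv2.imwrite('pics/push3.png',cv2.resize(im,(800,600),interpolation=cv2.INTER_CUBIC))
E
```

```text
tcp art [ 30.   -2.9 250.1] [-0.73098873  0.75215603  0.04712964]
[(0.77, [253.3, 132.0]), (0.31, [243.1, 178.5])]
[]
```

View pics/push3.png

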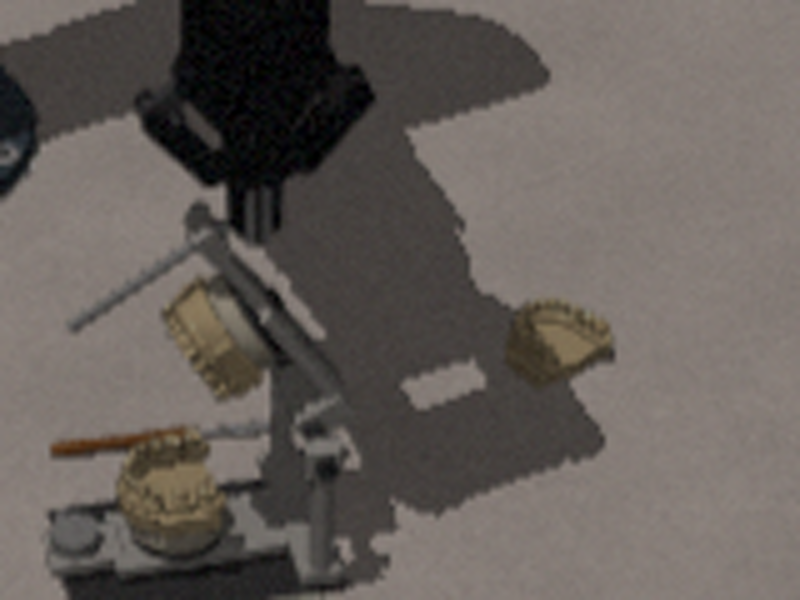

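>>> jog_arm:
  plan:
    - [0, 0, 0, 0, 0.004, 0, 1]
    - [0, 0, 0, 0, 0, 0.004, 1]
    - [0, 0, 0, 0, 0, 0.004, 1]
    - [0, 0, 0, 0, 0, 0.004, 1]
    - [0, 0, 0, 0, 0, 0.003, 1]
    - [0, 0, 0, 0, 0, 0.003, 1]
    - [0, 0, 0, 0, 0, 0, 1]

```text
clock: 16.05
ee_pos: [0.5135, 0.0819, 0.232]
orientation: [-0.0, 0.104, 0.995, -0.0]
ft_force: [0.2, -0.6, 0.1]
width: -0.0001
grasp_force: 0.0
```

```bash
cat >> h.py <<'E'
def theta(p):
    r=models.pinpoint('bar_end',p)[0]; c,s=np.cos(PSI),np.sin(PSI)
    def W(t): x=.06-.15*np.cos(t)+.029*np.sin(t); z=.105+.15*np.sin(t)+.029*np.cos(t); return [O[0]+c*x,O[1]+s*x,z]
    ts=np.arange(-.1,2.4,.01); e=[np.hypot(*(np.array(proj(p,W(t)))-r['centre'])) for t in ts]; i=int(np.argmin(e)); print('theta',round(ts[i],2),'err px',round(e[i],1),'conf',round(r['confidence'],2))
E
python3 - <<'E'
from h import *
o=readout.observe();print('tcp art',art(o['ee_pos']),o['ft_force']); theta(grab_frame('scene'))
E
```

```text
tcp art [ 34.8  -2.9 232. ] [ 0.16944879 -0.61664385  0.14526916]
theta 1.06 err px 0.4 conf 0.56
```

>>> jog_arm:
  plan:
    - [0, 0, 0, 0, -0.003, 0.002, 1]
    - [0, 0, 0, 0, -0.005, 0.002, 1]
    - [0, 0, 0, 0, -0.005, 0.002, 1]
    - [0, 0, 0, 0, -0.0055, 0.002, 1]
    - [0, 0, 0, 0, -0.0055, 0.002, 1]
    - [0, 0, 0, 0, -0.005, 0.003, 1]
    - [0, 0, 0, 0, -0.005, 0.0035, 1]
    - [0, 0, 0, 0, -0.005, 0.004, 1]

```text
clock: 16.95
ee_pos: [0.5055, 0.0433, 0.2118]
orientation: [0.0, 0.104, 0.995, -0.0]
ft_force: [0.0, 0.6, 1.2]
width: 0.0002
grasp_force: 0.6
```

```bash
python3 - <<'E'
from h import *
o=readout.observe();print('tcp art',art(o['ee_pos']),o['ft_force']); theta(grab_frame('scene'))
E
```

```text
tcp art [ -4.7  -3.1 211.8] [0.00930266 0.61422262 1.23004277]
theta 0.65 err px 2.0 conf 0.91
```

>>> jog_arm:
  plan:
    - [0, 0, 0, 0, -0.005, 0.0045, 1]
    - [0, 0, 0, 0, -0.005, 0.005, 1]
    - [0, 0, 0, 0, -0.005, 0.005, 1]
    - [0, 0, 0, 0, -0.004, 0.0055, 1]
    - [0, 0, 0, 0, -0.003, 0.005, 1]
    - [0, 0, 0, 0, -0.003, 0.005, 1]
    - [0, 0, 0, 0, -0.003, 0.005, 1]
    - [0, 0, 0, 0, -0.003, 0.005, 1]
    - [0, 0, 0, 0, 0, 0, 1]

```text
clock: 17.95
ee_pos: [0.4987, 0.0132, 0.1712]
orientation: [-0.001, 0.104, 0.995, -0.0]
ft_force: [0.1, 0.1, -0.1]
width: 0.0002
grasp_force: 0.0
```

```bash
python3 - <<'E'
from h import *
o=readout.observe();print('tcp art',art(o['ee_pos']),o['ft_force']); theta(grab_frame('scene'))
E
```

```text
tcp art [-35.5  -2.8 171.2] [ 0.11022382  0.13550164 -0.08742857]
theta 0.19 err px 4.1 conf 0.7
```

Following the last bit down, gently.

>>> jog_arm:
  plan:
    - [0, 0, 0, 0, -0.002, 0.004, 1]
    - [0, 0, 0, 0, -0.002, 0.004, 1]
    - [0, 0, 0, 0, -0.002, 0.004, 1]
    - [0, 0, 0, 0, -0.001, 0.004, 1]
    - [0, 0, 0, 0, 0, 0.003, 1]
    - [0, 0, 0, 0, 0, 0.002, 1]
    - [0, 0, 0, 0, 0, 0, 1]
    - [0, 0, 0, 0, 0, 0, 1]

```text
clock: 18.85
ee_pos: [0.4977, 0.0066, 0.151]
orientation: [0.0, 0.104, 0.995, -0.0]
ft_force: [-1.3, 0.1, 0.3]
width: 0.0001
grasp_force: 0.0
```

```bash
python3 - <<'E'
from h import *
o=readout.observe();print('tcp art',art(o['ee_pos']),o['ft_force']); theta(grab_frame('scene'))
E
```

```text
tcp art [-42.1  -3.2 151. ] [-1.33136523  0.10171894  0.28552105]
theta -0.03 err px 1.1 conf 0.84
```

>>> jog_arm:
  plan:
    - [0, 0, 0, 0, 0, 0.001, 1]
    - [0, 0, 0, 0, 0, 0.001, 1]
    - [0, 0, 0, 0, 0, 0.0005, 1]
    - [0, 0, 0, 0, 0, 0, 1]

```text
clock: 19.35
ee_pos: [0.4977, 0.0067, 0.1487]
orientation: [0.0, 0.104, 0.995, 0.0]
ft_force: [-2.5, -0.8, 4.9]
width: -0.0003
grasp_force: 2.2
```

Firm stop at the closed height (tip at 130 mm). Drawing back.

>>> jog_arm:
  plan:
    - [0, 0, 0, 0, 0, -0.005, 1]
    - [0, 0, 0, 0, 0, -0.02, 1]
    - [0, 0, 0, 0, 0, -0.03, 1]
    - [0, 0, 0, 0, 0, -0.03, 1]
    - [0, 0, 0, 0, 0, -0.03, 1]
    - [0, 0, 0, 0, 0, -0.02, 1]
    - [0, 0, 0, 0.03, 0, -0.01, 1]
    - [0, 0, 0, 0.03, 0, 0, 1]
    - [0, 0, 0, 0.03, 0, 0, 1]
    - [0, 0, 0, 0, 0, 0, 1]
    - [0, 0, 0, 0, 0, 0, 1]

```text
clock: 20.45
ee_pos: [0.4098, 0.0253, 0.294]
orientation: [0.001, 0.104, 0.995, 0.0]
ft_force: [0.1, 0.0, -0.1]
width: -0.0001
grasp_force: 0.0
```

```bash
python3 - <<'E'
from h import *
o=readout.observe();print('tcp art',art(o['ee_pos']),o['ft_force']); p=grab_frame('scene'); theta(p)
for t,z in {'spare_cast':0,'wax_knife':.005,'jar':0,'dish':0}.items():
    for r in models.pinpoint(t,p)[:1]: print(t,np.round(at_z(p,r['centre'],z),3))
im=cv2.cvtColor(p['frame'],cv2.COLOR_RGB2BGR)[120:240,170:330]
cv2.imwrite('pics/end.png',cv2.resize(im,(800,600),interpolation=cv2.INTER_CUBIC))
E
```

```text
tcp art [-42.1  86.7 294. ] [ 0.06444663  0.04565496 -0.10162304]
theta -0.03 err px 0.8 conf 0.83
spare_cast [0.428 0.342 0.   ]
wax_knife [0.362 0.006 0.005]
jar [0.632 0.062 0.   ]
dish [ 0.612 -0.042  0.   ]
```

View pics/end.png

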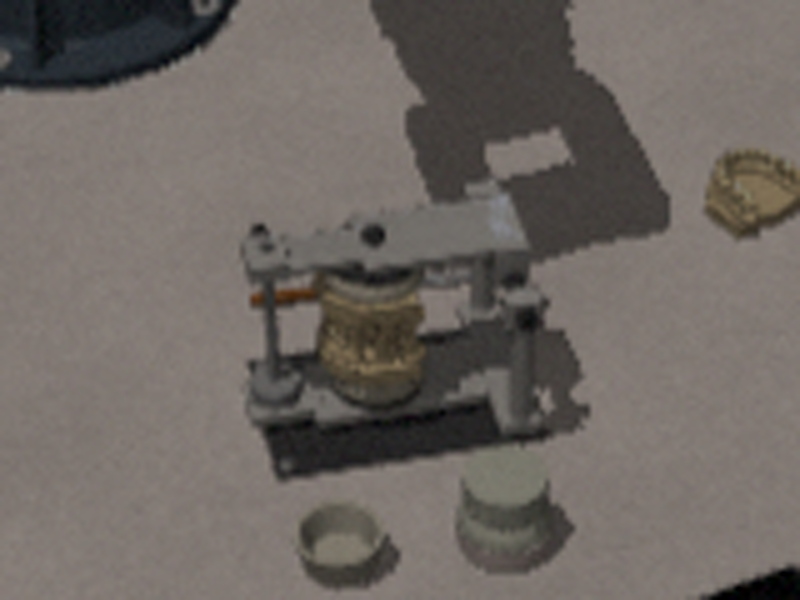

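The articulator is fully closed: the pin rests on its table at crop (275,385) and the bar is level. The other things are where they were; the wax-knife reading is off only because the knife is mostly hidden. Handing in.

```bash
python3 -c "
from rig import robot; print(robot.hand_in())"
```

```text
the job is handed in; nothing more can be done
None
```

I held the closed fingertips about 16 mm above the stump for nearly 3 s, pushed the upper arm over until the articulator was fully closed, drew back clear and handed the job in; early in the push the wrist force reached about 22 N instead of the intended 1–5 N, so I backed off and re-approached.

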